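# Lock the specimen case with its quarter-turn T-key

### The job

Lock the grey specimen case: choose the T-key whose crosshead goes through the slot in the lid, put it lengthwise down through the slot until its round flange sits on the lid, then turn it a quarter turn, either way, so that the crosshead lies across the slot, and let go. Leave the longer key standing where it is.

Things in the scene. Friction and masses are not known exactly. Their poses are not given: they have to be found in the camera images.
- t_key: The fitting key, ~0.15 kg, upright on its crosshead. Origin: centre of its underside; z up, x along the crosshead. Steel crosshead 50 (x) x 18 mm, 0 to 14 mm high; stem 14 mm thick; flange disc 48 mm across, 38 to 44 mm high; black handle bar 50 (x) x 16 mm (y), 56 to 84 mm high, parallel to the crosshead: pinch it from above across the 16 mm. Both ends alike: a half turn changes nothing.
- long_key: The key that does not fit: same shape, heights and widths, but crosshead and handle bar are 84 mm long, not 50. Stands upright on the worktop on the same side of the case; which key stands nearer to the case varies. Origin and axes as for the other key. To be left standing.
- lock_case: The specimen case: closed, hollow, fixed, aluminium with a grey lid, 156 (x) x 206 mm (y), 80 mm high; steel plate 96 x 62 mm round the slot in the middle of the lid, black carrying handle in front (-x side). Origin: centre of its underside, z up.
- slot (a point): Centre of the slot, level with the upper face of the steel plate, 80 mm above the worktop; x along the slot, z up. Slot 64 mm long (x), 30 mm wide (y), through 9 mm of plate and lid; 65 mm free depth under the lid. With the flange seated, the key's origin is 38 mm below this point.
Mind the look-alikes: they are no part of the job. What is shaped like the t_key but green or purple is not meant. What is shaped like the long_key but purple is not meant.

How it is judged:
By the outcome, as a careful person would: the job done as asked, in the order asked, and still so for the second after the job is handed in, with the robot touching nothing.
It also fails if it takes over 42 s, if anything falls off the work surface, if the arm or the gripper's body presses on something with over 40 N, if the wrist force passes 120 N, or if a joint passes its speed limit or range.

### The arm

A 6-joint arm with a two-finger parallel gripper is mounted at the origin on a cart in front of the work surface, level with it; the furniture and walls round the work are solid. World frame = base frame: x ahead of the robot, y to its left, z up, the work surface at z = 0. Lengths are in m, angles in rad, forces in N, time in s.
With the tool pointing down it reaches from about 0.25 to 0.725 m from the base axis. Payload 9.7 kg.
Tool frame: the origin (TCP) lies on the centre line of the jaws, within the pads' length; the fingertips stand env.nose_length ahead of it and the grasp point (between the pads) lies 6 mm ahead of it (env.nose_length is the distance from the TCP to the fingertips, in m); z points along the fingers, y is the line along which they close (so a half turn about z gives the same grasp; the last joint's range is limited). The gripper opens to 85 mm and grips with 20 to 120 N. Pads are 22 mm wide; open, the fingers measure 114 mm over their backs; the gripper's body (76 mm by 85 mm) begins 54 mm behind the grasp point. The pads swing forward as they close: fully open they stand 13 mm farther back than shut.
Start: joints at [1.309, 0.087, 0.176, 1.66, 0, 1.571], TCP at [0.142, 0.531, 0.256] pointing down, gripper open.
Joint ranges: [-3.13, 3.13], [-0.85, 1.81], [-1.15, 1.24], [-2.2, 2.28], [-1.44, 1.52], [-3.14, 3.14]. Speed limits (rad/s): [2.22, 2.22, 2.57, 3.14, 3.14, 3.14].

### API

Orientations are given as a unit quaternion [w, x, y, z].
In Python, from station import readout, grab_frame, calibration, workorder, env gives the robot as it stands.
- The arm moves only by the tool arm_command, never from a script. Its argument "moves" is a list that holds one entry, the list of rows, each a list of 7 numbers: the turn, a rotation vector about the tool's x, y, z in units of 6 degrees (1.0 is 6 degrees), then the shift along the tool's x, y, z in units of 4 cm (1.0 is 4 cm), then the gripper's target within -1 to 1 (shut at 1, half-way at 0, fully open at -1). In form: [[[rx, ry, rz, dx, dy, dz, claw], ...]]. A call has 1 to 20 rows; each row shifts and turns the commanded pose from where the row before left it, along the tool's axes as they then stand; what a row does not reach is not made up. A row lasts 1/8 s, in which the tool goes at most 62.5 mm and 10.7 degrees, less where a joint would pass 70% of its speed; a pose out of reach is approached as far as the arm can. A call with a number of a shift or a turn outside -1 to 1 is refused whole. A call with a gripper value outside its range is refused whole. The fingers move at their own pace and stop on an object; "newtons" is the grip in N (left out, the last holds). Time passes only in rows, so rows that do not move let the fingers close. It gives the time, the measured TCP pose, the force and the opening at its end, in the units of the state.
- readout.state(): the state, without advancing time (a new reading comes with each control period).
- grab_frame(name): name is "scene" or "top"; returns the picture (400x640x3 uint8, red, green, blue); there is no depth.
- calibration(name): a dict with "fx", "fy", "cx", "cy" (pixels), "extrinsics" (4x4, takes a point from camera to world coordinates). Camera axes: x right, y down, z forward; pixel columns grow to the right and rows downward; lengths in m; the calibration is good to about 2 mm. A picture is of the moment at which its call begins. calibration takes no time and is no camera call.
- workorder.hand_in(): hands the job in, once; it reports no verdict.
The state is a dict: "time_s": time; "joint_positions": joint angles; "joint_velocities": joint speeds; "tau": joint torques, N m; "position": TCP position; "eef_rot": TCP orientation; "contact_force": force on the tool from outside, world axes, zero at the start; "ft_torque": the same for the moment, N m; "opening": finger opening in m.
Only numpy, scipy, OpenCV 4.12 (cv2) and the standard library are available. Lean on these libraries where they do the work, as an engineer would, in place of code of your own. Each camera call takes 0.05 s, during which the arm holds its last target. There are 200 camera calls.

## Working session

There is one attempt and no reset: what is moved stays moved. The work goes in short steps, Python scripts to look and compute and a tool call to move; the robot and the scene stay as the last step left them, time stands still between calls to the robot, and variables do not carry over. Pictures are saved under pics/ and viewed, on a budget of 10 in all, crops included, one or two more only if the job needs it, and the job is handed in when it is done.

Besides the shell and the picture viewer there is one more tool, called after "Request:" as a command line: name --argument value ..., lists and objects as JSON in quotes. arm_command: Moves the arm, as the interface text tells. Shifts and turns lie within -1 to 1; 1 stands for 4 cm of shift or 6 degrees of turn. Its arguments: {"type":"object","properties":{"moves":{"type":"array","items":{"type":"array","items":{"type":"array","items":{"type":"number","minimum":-1,"maximum":1}}}},"newtons":{"type":"number"}},"required":["moves"]}

```bash
mkdir -p pics; cat > h.py <<'E'
from station import readout, grab_frame, calibration, workorder, env
import numpy as np, cv2
def ray(cam,u,v,z):
    c=calibration(cam);T=np.array(c["extrinsics"])
    d=T[:3,:3]@np.array([(u-c["cx"])/c["fx"],(v-c["cy"])/c["fy"],1]);o=T[:3,3]
    return o+d*(z-o[2])/d[2]
def proj(cam,p):
    c=calibration(cam);T=np.linalg.inv(np.array(c["extrinsics"]));q=T[:3,:3]@np.array(p)+T[:3,3]
    return [c["fx"]*q[0]/q[2]+c["cx"],c["fy"]*q[1]/q[2]+c["cy"]]
def snap(cam,name,crop=None,s=1):
    f=grab_frame(cam)[:,:,::-1]
    if crop: x,y,w,h=crop; f=f[y:y+h,x:x+w]
    cv2.imwrite("pics/"+name,cv2.resize(f,None,fx=s,fy=s,interpolation=cv2.INTER_CUBIC))
E
python3 - <<'E'
from h import *
print(readout.state(),env.nose_length)
for n in("top","scene"):
    print(n,calibration(n)); snap(n,n+"0.png",s=1.25)
E
```

```text
{'time_s': 0.0, 'joint_positions': array([1.30899443e+00, 8.74991944e-02, 1.75143427e-01, 1.65982841e+00,
       2.70774767e-05, 1.57083002e+00]), 'joint_velocities': array([-0.00065258, -0.00040512,  0.00058255,  0.00016911,  0.00109521,
        0.00055749]), 'tau': array([-1.00628830e-05, -5.20389104e+01,  4.64800751e+01,  1.63810397e-02,
       -2.39197522e-05, -1.34455732e-06]), 'position': array([0.14229303, 0.53106671, 0.25556632]), 'eef_rot': array([-1.03987380e-04,  1.30544114e-01,  9.91442259e-01, -6.86221195e-04]), 'contact_force': array([-0.24455684,  0.27899149, -0.24459112]), 'ft_torque': array([ 0.03111904,  0.01899653, -0.0288763 ]), 'opening': 0.08551729821738539} 0.025
top {'fx': 518.6787197221045, 'fy': 518.6787197221045, 'cx': 312.5165287313863, 'cy': 204.9313884835974, 'extrinsics': array([[ 0.02533341, -0.9939136 ,  0.10720996,  0.38715865],
       [-0.99967374, -0.02483736,  0.00595978, -0.02307888],
       [-0.0032607 , -0.10732597, -0.99421854,  1.21241251],
       [ 0.        ,  0.        ,  0.        ,  1.        ]])}
scene {'fx': 369.2059173267635, 'fy': 369.2059173267635, 'cx': 320.6253128462385, 'cy': 204.13782284931642, 'extrinsics': array([[ 0.70645485, -0.37010681,  0.60327647, -0.05615515],
       [-0.70771409, -0.37890984,  0.59629532, -0.59740599],
       [ 0.00789443, -0.84820297, -0.5296125 ,  0.58814867],
       [ 0.        ,  0.        ,  0.        ,  1.        ]])}
```

View pics/top0.png

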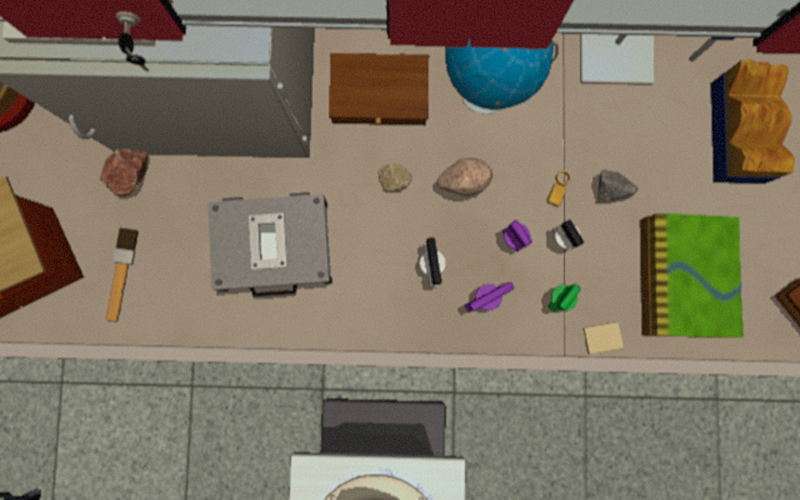

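View pics/scene0.png

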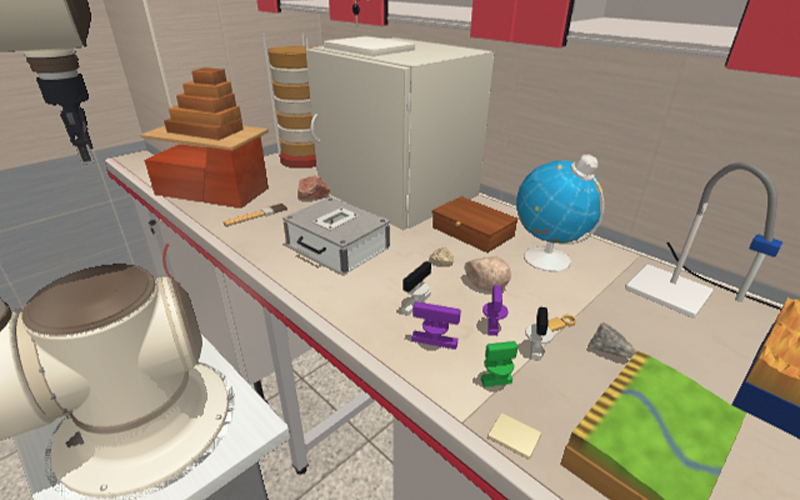

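The top view shows the case with its slot at about (267,241), the long black key at (432,262) and the short black fitting key at (568,234). Decoys are at (517,236), (489,298) and (565,297). I'll enlarge the key and the slot.

```bash
python3 - <<'E'
from h import *
f=grab_frame("top")[:,:,::-1]
a=f[160:230,385:485];b=f[160:230,165:265]
g=np.vstack([cv2.resize(i,None,fx=4,fy=4,interpolation=cv2.INTER_CUBIC) for i in(a,b)])
g=np.hstack([cv2.resize(i,None,fx=4,fy=4,interpolation=cv2.INTER_CUBIC) for i in(a,b)])
cv2.imwrite("pics/c1.png",g)
E
```

```text
(no output)
```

View pics/c1.png

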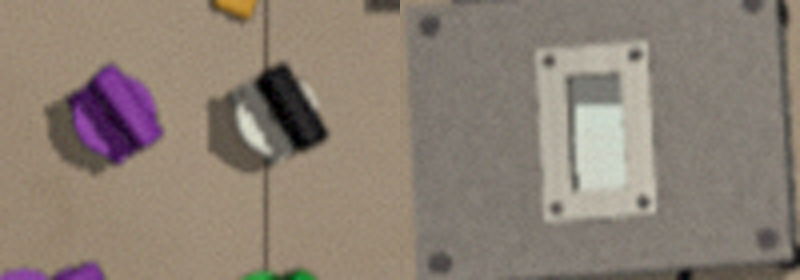

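```bash
python3 - <<'E'
from h import *
k=np.array([ray("top",385+u/4,160+v/4,.084) for u,v in[(262,75),(288,62),(328,135),(300,150)]])
p=np.array([ray("top",165+u/4,160+v/4,.08) for u,v in[(137,47),(248,40),(256,212),(145,222)]])
s=np.array([ray("top",165+u/4,160+v/4,.08) for u,v in[(168,73),(221,72),(226,190),(175,193)]])
for n,q in(("key",k),("plate",p),("slot",s)):
    l=(q[0]+q[1]-q[2]-q[3])/2; w=(q[1]+q[2]-q[0]-q[3])/2
    print(n,q.mean(0),np.linalg.norm(l),np.linalg.norm(w),np.degrees(np.arctan2(l[1],l[0])),np.degrees(np.arctan2(-w[0],w[1]))-180)
print("long",ray("top",432/1.25,262/1.25,.084))
E
```

```text
key [ 0.55783915 -0.33581757  0.084     ] 0.04568380446922866 0.01691247423440388 27.61089103695628 -331.28703074132636
plate [0.53147223 0.20110972 0.08      ] 0.0965734234590721 0.06125675356352832 5.236180086402064 -354.1600493406416
slot [0.53039902 0.2005082  0.08      ] 0.06624400481380906 0.02865484138420134 5.476687990315827 -356.35871972011273
long [ 0.50038577 -0.08886047  0.084     ]
```

Request:
arm_command --moves '[[[0, 0, 0, -0.4, -0.45, 0, 0], [0, 0, 0, -0.8, -0.92, 0, 0], [0, 0, 0, -0.8, -0.92, 0, 0], [0, 0, 0, -0.8, -0.92, 0, 0], [0, 0, 0, -0.8, -0.92, 0, 0], [0, 0, 0, -0.8, -0.92, 0, 0], [0, 0, 0, -0.8, -0.92, 0, 0], [0, 0, 0, -0.8, -0.92, 0, 0], [0, 0, 0, -0.8, -0.92, 0, 0], [0, 0, 0, -0.8, -0.92, 0, 0], [0, 0, 0, -0.8, -0.92, 0, 0], [0, 0, 0, -0.8, -0.92, 0, 0], [0, 0, 0, -0.8, -0.92, 0, 0], [0, 0, 0, -0.8, -0.92, 0, 0], [0, 0, 0, -0.8, -0.92, 0, 0], [0, 0, 0, -0.8, -0.92, 0, 0], [0, 0, 0, -0.8, -0.92, 0, 0], [0, 0, 0, -0.8, -0.92, 0, 0], [0, 0, 0, -0.8, -0.92, 0, 0], [0, 0, 0, -0.8, -0.92, 0, 0]]]'

```text
time_s: 2.65
position: [0.5599, -0.3245, 0.2559]
eef_rot: [-0.0, 0.131, 0.991, 0.0]
contact_force: [0.5, 0.8, 0.0]
opening: 0.0431
```

Request:
arm_command --moves '[[[0, 0, -0.9, 0, 0, 0, 0], [0, 0, -0.9, 0, 0, 0.4, 0], [0, 0, -0.9, 0, 0, 0.4, 0], [0, 0, -0.9, 0, 0, 0.4, 0], [0, 0, -0.9, 0, 0, 0.4, 0], [0, 0, -0.9, 0, 0, 0.4, 0], [0, 0, -0.9, 0, 0, 0, 0], [0, 0, -0.9, 0, 0, 0, 0], [0, 0, 0, 0, 0, 0, 0], [0, 0, 0, 0, 0, 0, 0]]]'

```text
time_s: 3.9
position: [0.5594, -0.323, 0.1761]
eef_rot: [-0.0, -0.243, 0.97, 0.0]
contact_force: [0.4, 0.4, 0.2]
opening: 0.0429
```

```bash
cat >> h.py <<'E'
from scipy.spatial.transform import Rotation
def rep(target=None,yaw=None):
    s=readout.state();w,x,y,z=s["eef_rot"];R=Rotation.from_quat([x,y,z,w]).as_matrix()
    print("t",s["time_s"],"pos",s["position"].round(4),"yaw",np.degrees(np.arctan2(R[1,0],R[0,0])).round(2),"z",R[:,2].round(4),"op",round(s["opening"],4),"F",s["contact_force"].round(1),"q",np.degrees(s["joint_positions"]).round(0))
    if target is not None: print("units",(R.T@(np.array(target)-s["position"])/.04).round(3))
E
python3 -c "
from h import *
rep([.558,-.336,.076])
snap('top','t1.png',(385,130,120,120),4)"
```

```text
t 3.9 pos [ 0.5594 -0.323   0.1761] yaw -151.92 z [-3.e-04  2.e-04 -1.e+00] op 0.0429 F [0.4 0.4 0.2] q [-30.  18.  16.  88.   0. -58.]
units [ 0.183 -0.27   2.503]
```

View pics/t1.png

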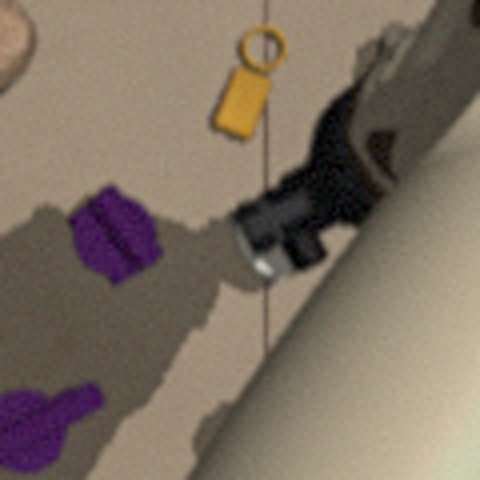

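The gripper hovers above the key; the arm hides most of it, with the flange visible at (265,265) of the crop. Yaw is right, so I'll correct laterally and descend.

Request:
arm_command --moves '[[[0, 0, 0, 0.18, -0.27, 0, 0], [0, 0, 0, 0, 0, 0.5, 0], [0, 0, 0, 0, 0, 0.5, 0], [0, 0, 0, 0, 0, 0.5, 0], [0, 0, 0, 0, 0, 0.4, 0], [0, 0, 0, 0, 0, 0.3, 0], [0, 0, 0, 0, 0, 0.3, 0], [0, 0, 0, 0, 0, 0, 0], [0, 0, 0, 0, 0, 0, 0]]]'

```text
time_s: 5.08
position: [0.5585, -0.336, 0.0769]
eef_rot: [0.0, -0.244, 0.97, -0.0]
contact_force: [-0.1, -1.0, 0.5]
opening: 0.0425
```

```bash
python3 -c "
from h import *
rep([.558,-.336,.076])
snap('scene','s1.png',(330,200,160,130),5)"
```

```text
t 5.075 pos [ 0.5585 -0.336   0.0769] yaw -151.8 z [ 6.e-04 -4.e-04 -1.e+00] op 0.0425 F [-0.1 -1.   0.5] q [-31.  19.   7.  78.  -0. -59.]
units [0.01  0.006 0.022]
```

View pics/s1.png

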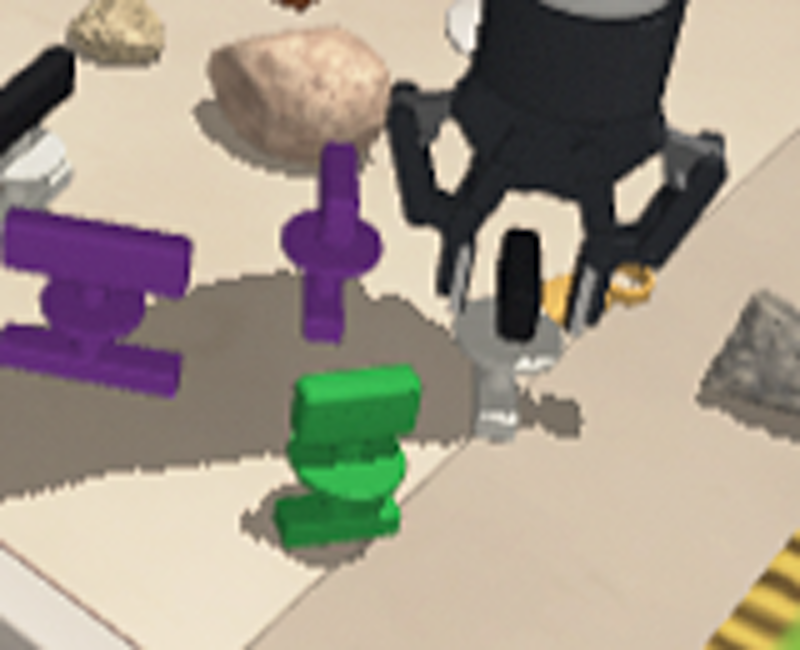

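The black handle bar at (518,285) stands centred between the two fingers, at (455,275) and (583,285). I'll close and lift.

Request:
arm_command --moves '[[[0, 0, 0, 0, 0, 0, 1], [0, 0, 0, 0, 0, 0, 1], [0, 0, 0, 0, 0, 0, 1], [0, 0, 0, 0, 0, 0, 1], [0, 0, 0, 0, 0, 0, 1], [0, 0, 0, 0, 0, 0, 1], [0, 0, 0, 0, 0, -0.3, 1], [0, 0, 0, 0, 0, -0.7, 1], [0, 0, 0, 0, 0, -0.8, 1], [0, 0, 0, 0, 0, -0.8, 1], [0, 0, 0, 0, 0, -0.6, 1], [0, 0, 0, 0, 0, 0, 1]]]' --newtons 60

```text
time_s: 6.62
position: [0.5587, -0.3363, 0.2064]
eef_rot: [0.001, -0.244, 0.97, -0.001]
contact_force: [0.0, 0.1, -1.7]
opening: 0.0153
```

```bash
python3 -c "
from h import *
rep([.531,.2007,.2])"
```

```text
t 6.625 pos [ 0.5587 -0.3363  0.2064] yaw -151.8 z [ 0.0025 -0.0016 -1.    ] op 0.0153 F [ 0.   0.1 -1.7] q [-31.  19.  20.  92.  -0. -59.]
units [-5.732 12.159  0.136]
```

Request:
arm_command --moves '[[[0, 0, 0, -0.18, 0.38, 0, 1], [0, 0, 0, -0.36, 0.76, 0, 1], [0, 0, 0, -0.36, 0.76, 0, 1], [0, 0, 0, -0.36, 0.76, 0, 1], [0, 0, 0, -0.36, 0.76, 0, 1], [0, 0, 0, -0.36, 0.76, 0, 1], [0, 0, 0, -0.36, 0.76, 0, 1], [0, 0, 0, -0.36, 0.76, 0, 1], [0, 0, 0, -0.36, 0.76, 0, 1], [0, 0, 0, -0.36, 0.76, 0, 1], [0, 0, 0, -0.36, 0.76, 0, 1], [0, 0, 0, -0.36, 0.76, 0, 1], [0, 0, 0, -0.36, 0.76, 0, 1], [0, 0, 0, -0.36, 0.76, 0, 1], [0, 0, 0, -0.36, 0.76, 0, 1], [0, 0, 0, -0.36, 0.76, 0, 1], [0, 0, 0, -0.18, 0.38, 0, 1]]]'

```text
time_s: 8.75
position: [0.53, 0.2034, 0.2027]
eef_rot: [-0.001, -0.245, 0.97, -0.0]
contact_force: [0.5, -0.5, -1.1]
opening: 0.015
```

Request:
arm_command --moves '[[[0, 0, 0.77, 0, 0, 0, 1], [0, 0, 0.77, 0, 0, 0, 1], [0, 0, 0.77, 0, 0, 0, 1], [0, 0, 0.77, 0, 0, 0, 1], [0, 0, 0.75, 0, 0, 0, 1], [0, 0, 0, 0, 0, 0, 1], [0, 0, 0, 0, 0, 0, 1]]]'

```text
time_s: 9.62
position: [0.5311, 0.2015, 0.2039]
eef_rot: [-0.0, -0.046, 0.999, -0.0]
contact_force: [0.3, 0.0, -0.6]
opening: 0.0152
```

```bash
python3 -c "
from h import *
rep([.531,.2007,.175])
snap('scene','s2.png',(210,110,120,110),5)"
```

```text
t 9.625 pos [0.5311 0.2015 0.2039] yaw -174.68 z [-6.e-04 -3.e-04 -1.e+00] op 0.0152 F [ 0.3  0.  -0.6] q [21.  7.  6. 89. -0. 15.]
units [ 0.004 -0.02   0.722]
```

View pics/s2.png

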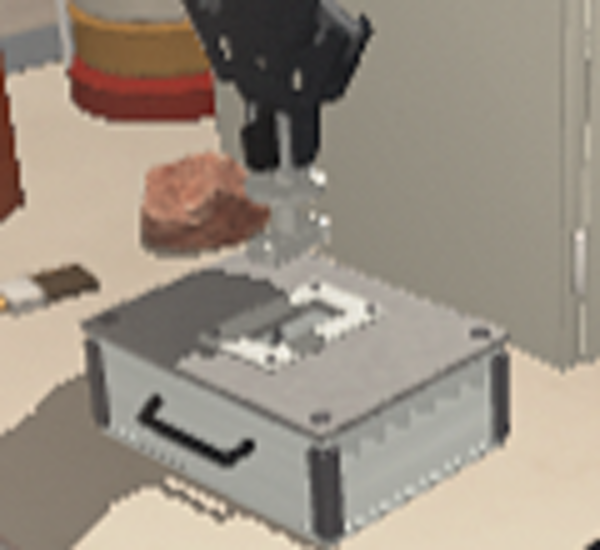

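The crosshead hangs at about (287,240) in the crop, over the slot at (297,322) and turned along it. I'll check that numerically.

```bash
python3 -c "
from h import *
f=lambda p:(((np.array(proj('scene',p))-[210,110])*5).round(0))
print(f([.5311,.2015,.134]),f([.5311,.2015,.168]),f([.531,.2007,.08]))"
```

```text
[288. 238.] [283. 184.] [294. 322.]
```

Request:
arm_command --moves '[[[0, 0, 0, 0, -0.02, 0.3, 1], [0, 0, 0, 0, 0, 0.4, 1], [0, 0, 0, 0, 0, 0.2, 1], [0, 0, 0, 0, 0, 0.2, 1], [0, 0, 0, 0, 0, 0.2, 1], [0, 0, 0, 0, 0, 0, 1]]]'

```text
time_s: 10.42
position: [0.5312, 0.2007, 0.1516]
eef_rot: [-0.0, -0.046, 0.999, -0.0]
contact_force: [0.4, -0.5, -1.6]
opening: 0.0152
```

Request:
arm_command --moves '[[[0, 0, 0, 0, 0, 0.2, 1], [0, 0, 0, 0, 0, 0.2, 1], [0, 0, 0, 0, 0, 0.2, 1], [0, 0, 0, 0, 0, 0.13, 1], [0, 0, 0, 0, 0, 0.05, 1], [0, 0, 0, 0, 0, 0.03, 1], [0, 0, 0, 0, 0, 0, 1], [0, 0, 0, 0, 0, 0, 1]]]'

```text
time_s: 11.42
position: [0.5316, 0.2009, 0.1201]
eef_rot: [0.0, -0.046, 0.999, 0.0]
contact_force: [-0.3, 0.4, -1.4]
opening: 0.0156
```

```bash
python3 -c "
from h import *
rep([.531,.2007,.119])"
```

```text
t 11.425 pos [0.5316 0.2009 0.1201] yaw -174.78 z [ 3.e-04  1.e-04 -1.e+00] op 0.0156 F [-0.3  0.4 -1.4] q [21.  7. -3. 80.  0. 15.]
units [ 0.015 -0.003  0.028]
```

Request:
arm_command --moves '[[[0, 0, 0, 0, 0, 0.02, 1], [0, 0, 0, 0, 0, 0.02, 1], [0, 0, 0, 0, 0, 0, 1], [0, 0, 0, 0, 0, 0, 1]]]'

```text
time_s: 11.92
position: [0.5316, 0.2008, 0.1189]
eef_rot: [0.0, -0.046, 0.999, 0.0]
contact_force: [-1.4, -0.5, 6.6]
opening: 0.015
```

The flange has touched down, with the wrist force going from -1.4 to +6.6 N at the expected height. Now the quarter turn.

Request:
arm_command --moves '[[[0, 0, 0.5, 0, 0, 0, 1], [0, 0, 0.9, 0, 0, 0, 1], [0, 0, 0.9, 0, 0, 0, 1], [0, 0, 0.9, 0, 0, 0, 1], [0, 0, 0.9, 0, 0, 0, 1], [0, 0, 0.9, 0, 0, 0, 1], [0, 0, 0.9, 0, 0, 0, 1], [0, 0, 0.9, 0, 0, 0, 1], [0, 0, 0.9, 0, 0, 0, 1], [0, 0, 0.9, 0, 0, 0, 1], [0, 0, 0.9, 0, 0, 0, 1], [0, 0, 0.9, 0, 0, 0, 1], [0, 0, 0.9, 0, 0, 0, 1], [0, 0, 0.9, 0, 0, 0, 1], [0, 0, 0.9, 0, 0, 0, 1], [0, 0, 0.9, 0, 0, 0, 1], [0, 0, 0.9, 0, 0, 0, 1], [0, 0, 0.1, 0, 0, 0, 1], [0, 0, 0, 0, 0, 0, 1], [0, 0, 0, 0, 0, 0, 1]]]'

```text
time_s: 14.42
position: [0.5319, 0.201, 0.1188]
eef_rot: [0.0, 0.673, 0.739, 0.001]
contact_force: [0.5, 0.2, 4.8]
opening: 0.015
```

```bash
python3 -c "
from h import *
rep([.531,.2007,.119])
snap('scene','s3.png',(210,110,120,110),5)"
```

```text
t 14.425 pos [0.5319 0.201  0.1188] yaw 95.33 z [ 1.2e-03  5.0e-04 -1.0e+00] op 0.015 F [0.5 0.2 4.8] q [ 21.   7.  -3.  80.   0. 105.]
units [-0.005 -0.023 -0.004]
```

View pics/s3.png

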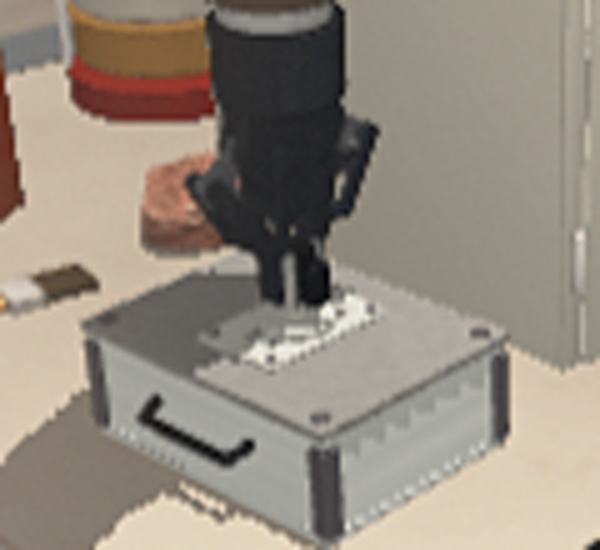

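The key is down with the flange on the plate, and the tool has turned 90°. I'll release, retreat straight up, then move aside to check.

Request:
arm_command --moves '[[[0, 0, 0, 0, 0, 0, 0.4], [0, 0, 0, 0, 0, 0, 0], [0, 0, 0, 0, 0, 0, 0], [0, 0, 0, 0, 0, 0, 0], [0, 0, 0, 0, 0, -0.2, 0], [0, 0, 0, 0, 0, -0.5, 0], [0, 0, 0, 0, 0, -0.8, 0], [0, 0, 0, 0, 0, -0.8, 0], [0, 0, 0, 0, 0, -0.8, 0], [0, 0, 0, 0.4, 0, 0, 0], [0, 0, 0, 0.9, 0, 0, 0], [0, 0, 0, 0.9, 0, 0, 0], [0, 0, 0, 0.9, 0, 0, 0], [0, 0, 0, 0.9, 0, 0, 0], [0, 0, 0, 0.4, 0, 0, 0], [0, 0, 0, 0, 0, 0, 0]]]'

```text
time_s: 16.48
position: [0.5151, 0.3768, 0.2415]
eef_rot: [-0.0, 0.674, 0.739, -0.001]
contact_force: [0.3, -0.3, 0.4]
opening: 0.043
```

```bash
python3 - <<'E'
from h import *
rep()
a=grab_frame("top")[150:240,155:255,::-1];b=grab_frame("scene")[130:220,210:310,::-1]
cv2.imwrite("pics/f.png",np.hstack([cv2.resize(i,None,fx=4,fy=4,interpolation=cv2.INTER_CUBIC) for i in(a,b)]))
f=grab_frame("top")[:,:,::-1];cv2.imwrite("pics/g.png",f)
E
```

```text
t 16.475 pos [0.5151 0.3768 0.2415] yaw 95.31 z [-9.e-04 -8.e-04 -1.e+00] op 0.043 F [ 0.3 -0.3  0.4] q [ 36.  17.  23.  95.  -0. 121.]
```

View pics/f.png

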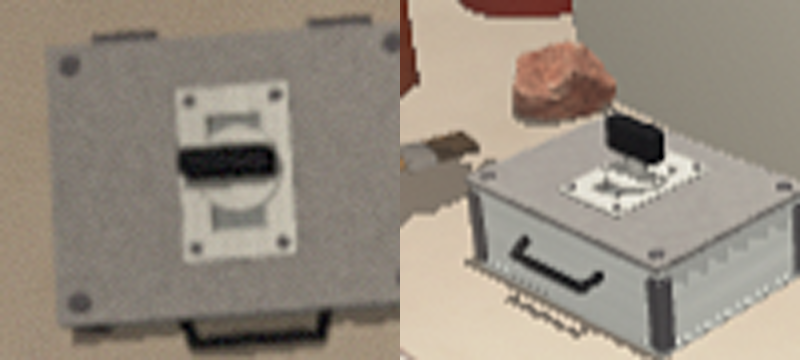

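View pics/g.png

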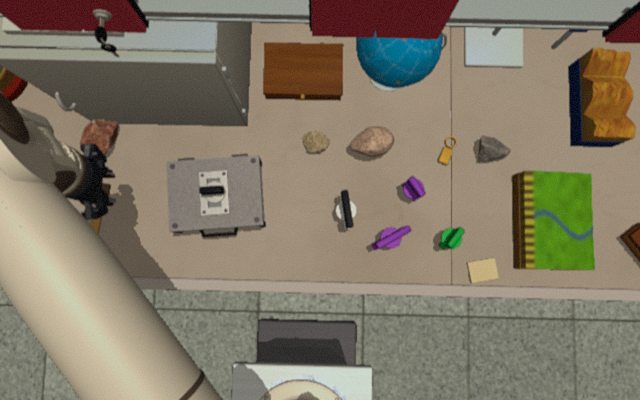

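The handle bar, at (228,161) in the crop, lies across the slot. The flange is centred on the plate with the slot ends showing at (232,122) and (240,215). In the full view the long key at (346,210) and the decoys are unmoved, and the gripper is clear of everything.

```bash
python3 -c "
from h import *
print(workorder.hand_in())"
```

```text
the job is handed in; nothing more can be done
None
```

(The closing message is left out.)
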